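# Lay two aroma-cup sets for a tea tasting

## Task

Lay the two places for a tea tasting: take the nested cups on the bamboo tray apart, lifting each tall aroma cup out before the drinking cup under it is carried anywhere, and stand every cup upright in its own well of the saucer of its own colour, the tall cup in the small well and the drinking cup in the large one. The colours may be mixed up in the nested pairs. Set the cups down, never drop or tip them over, and leave the teapot, tea tin and glass pitcher where they are.

Things in the scene. Friction and masses are not known exactly. Their poses are not given: they have to be found in the camera images.
- tall_white: White, blue-rimmed glazed tall aroma cup, a slim open beaker, loose, no handle, about 60 g: 62 mm high, 35 mm across the rim, 30 mm across the foot, wall 3 mm. Origin: centre of the underside, z up. At the start it stands upright inside one of the drinking cups (of either colour), and its upper 34 mm stand clear above that cup's rim.
- tall_brown: Brown, ochre-rimmed glazed tall aroma cup, a slim open beaker, loose, no handle, about 60 g: 62 mm high, 35 mm across the rim, 30 mm across the foot, wall 3 mm. Origin: centre of the underside, z up. At the start it stands upright inside one of the drinking cups (of either colour), and its upper 34 mm stand clear above that cup's rim.
- cup_white: White, blue-rimmed glazed drinking cup, low and wide, open on top, loose, no handle, about 70 g: 34 mm high, 62 mm across the rim, sides nearly upright over the upper half (60 mm across 17 mm up), foot 44 mm across, floor 6 mm thick, wall 4 mm. Origin: centre of the underside, z up. At the start it stands upright on the tray, with a tall cup (of either colour) standing in it.
- cup_brown: Brown, ochre-rimmed glazed drinking cup, low and wide, open on top, loose, no handle, about 70 g: 34 mm high, 62 mm across the rim, sides nearly upright over the upper half (60 mm across 17 mm up), foot 44 mm across, floor 6 mm thick, wall 4 mm. Origin: centre of the underside, z up. At the start it stands upright on the tray, with a tall cup (of either colour) standing in it.
- saucer_white: White oblong ceramic saucer, fixed, 150 (its x) x 78 (its y) x 12 mm. Origin: centre of the underside. Two round wells in its top (pale blue inside), 4 mm deep, floor 8 mm above the origin: large, 62 mm across, for the drinking cup, at x=+36 mm, y=0; small, 46 mm across, for the tall cup, at x=-40 mm, y=0. Both cups in place leave 27 mm between them: fingers fit best on the saucer's y sides.
- saucer_brown: Brown oblong ceramic saucer, fixed, 150 (its x) x 78 (its y) x 12 mm. Origin: centre of the underside. Two round wells in its top (darker inside), 4 mm deep, floor 8 mm above the origin: large, 62 mm across, for the drinking cup, at x=+36 mm, y=0; small, 46 mm across, for the tall cup, at x=-40 mm, y=0. Both cups in place leave 27 mm between them: fingers fit best on the saucer's y sides.
- tea_tray: Bamboo draining tray with dark slots, fixed, flat top without a rim, 160 (its x) x 230 (its y) x 20 mm high. Origin: centre of the underside. The two nested pairs stand on it side by side along its y, about 100 mm apart, leaving room for fingers on all sides.
- teapot: Bystander: reddish clay teapot with lid, loose, 96 mm across the body, spout at its +y and handle at its -y (148 mm overall), 88 mm high. Origin: centre of the underside. Leave it alone.
- caddy: Bystander: green tea tin with a gold band, loose, 74 mm across, 92 mm high. Origin: centre of the underside. Leave it alone.
- pitcher: Bystander: clear glass serving pitcher with a handle at its +y, loose, 72 mm across, 75 mm high. Origin: centre of the underside. Leave it alone.

How it is judged:
At the end, for the whole second after the job is handed in: All four cups stand at rest on the floors of their wells (within 2 mm in height), upright within 0.06 rad, each centred within 10 mm along the saucer's x and y on its well: tall cup in the small well, drinking cup in the large well, white on the white saucer and brown on the brown saucer (x of cup_white in the frame of saucer_white between 0.026 and 0.046 m and y of cup_white in the frame of saucer_white between -0.01 and 0.01 m and z of cup_white in the frame of saucer_white between 0.006 and 0.01 m and angle between each of cup_white, tall_white, cup_brown, tall_brown's own z axis and vertical below 0.06 rad and linear speed of each of cup_white, tall_white, cup_brown, tall_brown below 0.02 m/s and x of tall_white in the frame of saucer_white between -0.05 and -0.03 m and y of tall_white in the frame of saucer_white between -0.01 and 0.01 m and z of tall_white in the frame of saucer_white between 0.006 and 0.01 m and x of cup_brown in the frame of saucer_brown between 0.026 and 0.046 m and y of cup_brown in the frame of saucer_brown between -0.01 and 0.01 m and z of cup_brown in the frame of saucer_brown between 0.006 and 0.01 m and x of tall_brown in the frame of saucer_brown between -0.05 and -0.03 m and y of tall_brown in the frame of saucer_brown between -0.01 and 0.01 m and z of tall_brown in the frame of saucer_brown between 0.006 and 0.01 m); the robot touches nothing.
It fails at once if a drinking cup was carried (more than 40 mm) with a tall cup still standing in it ((distance of cup_white from where it was at the start of the episode above 0.04 m and distance between cup_white and tall_white below 0.025 m) or (distance of cup_white from where it was at the start of the episode above 0.04 m and distance between cup_white and tall_brown below 0.025 m) or (distance of cup_brown from where it was at the start of the episode above 0.04 m and distance between cup_brown and tall_white below 0.025 m) or (distance of cup_brown from where it was at the start of the episode above 0.04 m and distance between cup_brown and tall_brown below 0.025 m)).
It fails at once if a cup was dropped (fell free faster than 0.6 m/s) ((contact force between cup_white and anything else below 0.01 N and linear speed of cup_white above 0.6 m/s) or (contact force between tall_white and anything else below 0.01 N and linear speed of tall_white above 0.6 m/s) or (contact force between cup_brown and anything else below 0.01 N and linear speed of cup_brown above 0.6 m/s) or (contact force between tall_brown and anything else below 0.01 N and linear speed of tall_brown above 0.6 m/s)).
It fails at once if a cup was tipped over (more than 0.7 rad) (angle between any of cup_white, tall_white, cup_brown, tall_brown's own z axis and vertical above 0.7 rad).
It fails at once if the teapot, tin or pitcher was moved more than 25 mm (distance of any of teapot, caddy, pitcher from where it was at the start of the episode above 0.025 m).
It also fails if it takes over 120 s, if anything falls off the work surface, if the arm or the gripper's body presses on something with over 40 N, if the wrist force passes 120 N, or if a joint passes its speed limit or range.

## Robot

A 7-joint arm with a two-finger parallel gripper is mounted at the origin on the work surface. World frame = base frame: x ahead of the robot, y to its left, z up, the work surface at z = 0. Lengths are in m, angles in rad, forces in N, time in s.
With the tool pointing down it reaches from about 0.425 to 0.925 m from the base axis. Payload 6.8 kg.
Tool frame: the origin (TCP) lies midway between the tips of the shut fingers; the grasp point (between the pads) lies 19 mm behind it; z points along the fingers, y is the line along which they close (so a half turn about z gives the same grasp; the last joint's range is limited). The gripper opens to 85 mm and grips with 20 to 120 N. Pads are 22 mm wide; open, the fingers measure 114 mm over their backs; the gripper's body (76 mm by 85 mm) begins 54 mm behind the grasp point. The pads swing forward as they close: fully open they stand 13 mm farther back than shut.
Start: joints at [1.143, 0.477, 0.022, 1.555, -0.011, 1.109, -0.083], TCP at [0.212, -0.641, 0.231] pointing down, gripper open.
Joint ranges: [-2.96, 2.96], [-0.34, 2.1], [-1.41, 1.46], [0.24, 2.44], [-1.37, 4.51], [0.17, 1.92], [-2.96, 2.96]. Speed limits (rad/s): [2.39, 2.39, 3.14, 3.14, 3.14, 3.14, 3.14].

## Interface

Orientations are given as a unit quaternion [x, y, z, w].
In Python, from cell import get_obs, capture, get_calibration, finish_job gives the robot as it stands. The module is installed in compiled form; this text tells all that it offers.
- The arm moves only by the tool servo_tool, never from a script. Its argument "steps" is a list that holds one entry, the list of rows, each a list of 7 numbers: the turn, a rotation vector about the tool's x, y, z normalised to -1 to 1, where 1 is 90 degrees, then the shift along the tool's x, y, z normalised to -1 to 1, where 1 is 0.4 m, then the closure, from 0 (fully open) to 1 (shut). In form: [[[ax, ay, az, dx, dy, dz, hand], ...]]. A call has 1 to 5 rows; each row shifts and turns the commanded pose from where the row before left it, along the tool's axes as they then stand; what a row does not reach is not made up. A row lasts 1/12 s, in which the tool goes at most 41.7 mm and 7.16 degrees, less where a joint would pass 70% of its speed; a pose out of reach is approached as far as the arm can. A call with a number of a shift or a turn outside -1 to 1 is refused whole. A call with a gripper value outside its range is refused whole. The fingers move at their own pace and stop on an object; "newtons" is the grip in N (left out, the last holds). Time passes only in rows, so rows that do not move let the fingers close. It gives the time, the measured TCP pose, the force, the opening and the grip force at its end, in the units of the state.
- get_obs(): the state, without advancing time (a new reading comes with each control period).
- capture(name): name is "scene" or "side" or "wrist"; returns (picture, depth): 384x512x3 uint8, red, green, blue; 384x512 float32, m along the optical axis (not along the pixel's ray), 0 where there is no reading.
- get_calibration(name): a dict with "mtx" (3x3 intrinsics, pixels), "world_from_camera" (4x4, takes a point from camera to world coordinates). Camera axes: x right, y down, z forward; pixel columns grow to the right and rows downward; lengths in m; the calibration is good to about 2 mm. A picture is of the moment at which its call begins: read the wrist's pose just before it. get_calibration takes no time and is no camera call; for the wrist camera it gives the pose at the moment of the call.
- finish_job(): hands the job in; it is judged then, once.
The state is a dict: "time_s": time; "joint_positions": joint angles; "qd": joint speeds; "tau": joint torques, N m; "eef_pos": TCP position; "ee_rot": TCP orientation; "force": force on the tool from outside, world axes, zero at the start; "torque": the same for the moment, N m; "opening": finger opening in m; "finger_force": force on a finger pad.
Only numpy, scipy, OpenCV 4.12 (cv2) and the standard library are available. Lean on these libraries where they do the work, as an engineer would, in place of code of your own. Each camera call takes 0.05 s, during which the arm holds its last target. There are 200 camera calls.

## Working session

There is one attempt and no reset: what is moved stays moved. The work goes in short steps, Python scripts to look and compute and a tool call to move; the robot and the scene stay as the last step left them, time stands still between calls to the robot, and variables do not carry over. Pictures are saved under pics/ and viewed, at most 14 in all, crops included, and the job is handed in when it is done.

Besides the shell and the picture viewer there is one more tool, called after ">>>" in YAML: its name, and indented under it one key for each argument. servo_tool: Moves the arm, as the interface text tells. Scaled input: -1 to 1 covers 0.4 m each way for a shift and 90 degrees each way for a turn. Its arguments: {"type":"object","properties":{"steps":{"type":"array"},"newtons":{"type":"number"}},"required":["steps"]}

```bash
mkdir -p pics
python3 - <<'E'
from cell import *
import cv2,numpy as np
o=get_obs();print({k:np.round(v,3).tolist() for k,v in o.items()})
ims=[]
for n in("scene","side"):
    p,d=capture(n);cv2.imwrite(f"pics/{n}0.png",p[...,::-1]);np.savez(f"{n}0.npz",p=p,d=d)
    c=get_calibration(n);print(n,np.round(c["mtx"],1).tolist(),np.round(c["world_from_camera"],3).tolist())
E
```

```text
{'time_s': 0.0, 'joint_positions': [1.143, 0.478, 0.022, 1.556, -0.012, 1.109, -0.083], 'qd': [-0.001, 0.001, 0.002, 0.001, -0.001, -0.001, 0.0], 'tau': [-0.0, -59.644, 1.608, -28.12, 0.012, 0.009, 0.0], 'eef_pos': [0.212, -0.64, 0.23], 'ee_rot': [0.987, 0.159, -0.0, -0.001], 'force': [-0.817, -0.669, -0.176], 'torque': [0.031, 0.026, 0.028], 'finger_force': 0.0, 'opening': 0.085}
scene [[370.4, 0.0, 256.8], [0.0, 370.4, 194.2], [0.0, 0.0, 1.0]] [[-0.527, 0.713, -0.463, 1.05], [0.85, 0.434, -0.299, 0.283], [-0.013, -0.551, -0.835, 0.874], [0.0, 0.0, 0.0, 1.0]]
side [[452.6, 0.0, 249.6], [0.0, 452.6, 188.6], [0.0, 0.0, 1.0]] [[0.884, -0.311, 0.349, 0.259], [-0.467, -0.611, 0.639, -0.688], [0.014, -0.728, -0.686, 0.774], [0.0, 0.0, 0.0, 1.0]]
```

View pics/scene0.png

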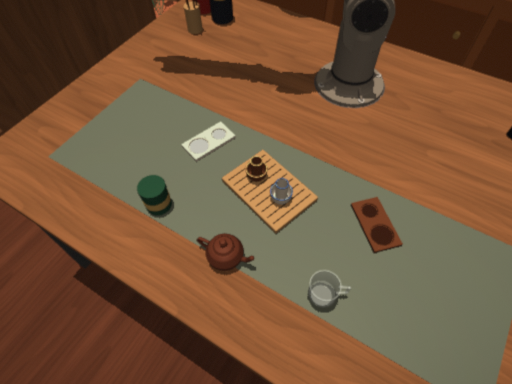

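View pics/side0.png

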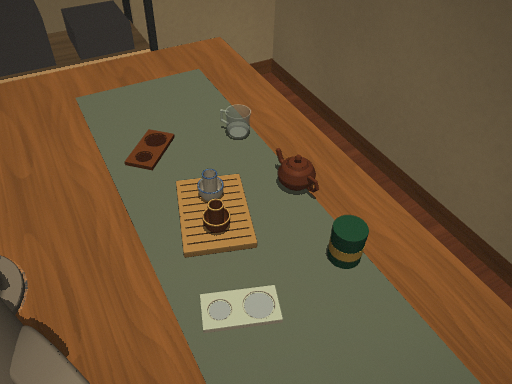

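The scene view shows the tray at about (270,190) with a brown pair at (257,170) and a white pair at (281,192). The white saucer is at (209,140) and the brown saucer at (376,224). The side view shows the same layout, so I'll measure from it by ray casting.

```bash
cat > h.py <<'E'
from cell import *
import cv2,numpy as np
def plane(uv,z,K,T):
    uv=np.atleast_2d(uv).astype(float);r=np.c_[(uv-[K[0,2],K[1,2]])/[K[0,0],K[1,1]],np.ones(len(uv))]@T[:3,:3].T
    return T[:3,3]+r*((z-T[2,3])/r[:,2])[:,None]
def cloud(d,K,T):
    v,u=np.mgrid[:d.shape[0],:d.shape[1]];P=np.stack([(u-K[0,2])/K[0,0]*d,(v-K[1,2])/K[1,1]*d,d],-1)
    W=P@T[:3,:3].T+T[:3,3];W[d==0]=np.nan;return W
E
cat > m.py <<'E'
from h import *
# seeds: pixel boxes per camera
B={"scene":dict(sw=(175,115,245,165),sb=(345,190,408,258),tray=(215,145,325,235)),
   "side":dict(sw=(190,280,295,335),sb=(115,122,185,175),tray=(165,165,265,260))}
for n in B:
    z=np.load(n+"0.npz");p,d=z["p"],z["d"];c=get_calibration(n);K,T=c["mtx"],c["world_from_camera"];W=cloud(d,K,T)
    for k,(a,b,e,f) in B[n].items():
        w=W[b:f,a:e];q=p[b:f,a:e]
        if k!="tray":
            m=((w[...,2]>0.006)&(w[...,2]<0.025)).astype(np.uint8)
            hsv=cv2.cvtColor(q,cv2.COLOR_RGB2HSV)
            if k=="sw": m=(hsv[...,2]>130).astype(np.uint8)
            else: m=((hsv[...,0]<15)&(hsv[...,1]>110)).astype(np.uint8)
            cs=max(cv2.findContours(m,0,1)[0],key=cv2.contourArea)
            P=plane(cs[:,0]+[a,b],0.012,K,T)[:,:2]
            r=cv2.minAreaRect((P*1000).astype(np.float32));print(n,k,"rect",np.round(cv2.boxPoints(r).mean(0),1),r[1],round(r[2],1))
            bx=cv2.boxPoints(r);print("  corners",bx.round().tolist())
        else:
            m=(w[...,2]>0.072)&(w[...,2]<0.1)
            N,L=cv2.connectedComponents(m.astype(np.uint8))
            for i in range(1,N):
                s=L==i
                if s.sum()>8:
                    P=w[s];print(n,"tall",s.sum(),((P.min(0)+P.max(0))/2).round(4),np.ptp(P,axis=0).round(3),q[s].mean(0).round(), "px",np.argwhere(s).mean(0)[::-1]+[a,b])
            m=(w[...,2]>0.046)&(w[...,2]<0.065)
            N,L=cv2.connectedComponents(m.astype(np.uint8))
            for i in range(1,N):
                s=L==i
                if s.sum()>8:
                    P=w[s];print(n,"cup",s.sum(),((P.min(0)+P.max(0))/2).round(4),np.ptp(P,axis=0).round(3),q[s].mean(0).round())
            hsv=cv2.cvtColor(q,cv2.COLOR_RGB2HSV);m=((hsv[...,0]>8)&(hsv[...,0]<25)&(hsv[...,1]>90)&(hsv[...,2]>120)).astype(np.uint8)
            m=cv2.morphologyEx(m,3,np.ones((7,7)));cs=max(cv2.findContours(m,0,1)[0],key=cv2.contourArea)
            r=cv2.minAreaRect((plane(cs[:,0]+[a,b],0.02,K,T)[:,:2]*1000).astype(np.float32));print(n,"tray",r)
    x=p[140:230] if n=="scene" else p
    a,b,e,f=B[n]["tray"];cv2.imwrite(f"pics/{n}crop.png",cv2.resize(p[b:f,a:e,::-1],None,fx=5,fy=5,interpolation=2))
E
python3 m.py
```

```text
scene sw rect [ 475.9 -262.7] (83.57767486572266, 156.19212341308594) 71.2
  corners [[388.0, -277.0], [536.0, -327.0], [563.0, -248.0], [415.0, -198.0]]
scene sb rect [486.5 289.9] (152.63775634765625, 80.6017837524414) 46.7
  corners [[405.0, 262.0], [463.0, 207.0], [568.0, 318.0], [509.0, 373.0]]
scene tall 110 [ 0.5228 -0.0584  0.0813] [0.036 0.034 0.018] [94. 67. 39.] px [255.8        161.98181818]
scene tall 118 [0.552  0.0383 0.081 ] [0.035 0.034 0.018] [93. 90. 88.] px [281.15254237 184.72881356]
scene cup 87 [ 0.5235 -0.0587  0.052 ] [0.062 0.061 0.012] [121.  89.  52.]
scene cup 19 [ 0.5128 -0.0649  0.0591] [0.014 0.016 0.011] [82. 58. 33.]
scene cup 52 [ 0.5312 -0.0564  0.0555] [0.019 0.03  0.019] [49. 26. 14.]
scene cup 100 [0.5543 0.0382 0.0515] [0.059 0.061 0.011] [101.  99. 101.]
scene cup 26 [0.5422 0.0328 0.0569] [0.012 0.019 0.016] [98. 92. 86.]
scene cup 45 [0.5578 0.0399 0.0553] [0.022 0.029 0.018] [102.  93.  79.]
scene cup 11 [ 0.7382 -0.0179  0.0565] [0.013 0.021 0.005] [95. 57. 40.]
scene tray ((537.7930297851562, -8.095458984375), (230.84173583984375, 161.308
[... 157 characters left out ...]
248.0], [417.0, -199.0]]
side sb rect [481.  284.9] (160.5922088623047, 84.83224487304688) 46.7
  corners [[395.0, 256.0], [457.0, 197.0], [567.0, 314.0], [505.0, 372.0]]
side tall 179 [0.5478 0.0371 0.082 ] [0.034 0.037 0.02 ] [91. 90. 85.] px [209.04469274 175.93854749]
side tall 197 [ 0.519  -0.0588  0.0816] [0.034 0.036 0.019] [89. 62. 33.] px [215.1928934  206.50761421]
side cup 229 [0.5487 0.0363 0.0551] [0.062 0.062 0.018] [94. 92. 86.]
side cup 267 [ 0.5195 -0.0596  0.0555] [0.062 0.059 0.019] [90. 62. 33.]
side cup 9 [ 0.5235 -0.0461  0.0628] [0.012 0.006 0.003] [57. 32. 17.]
side tray ((535.053466796875, -8.7672119140625), (229.90304565429688, 158.6715087890625), 72.92113494873047)
```

View pics/sidecrop.png

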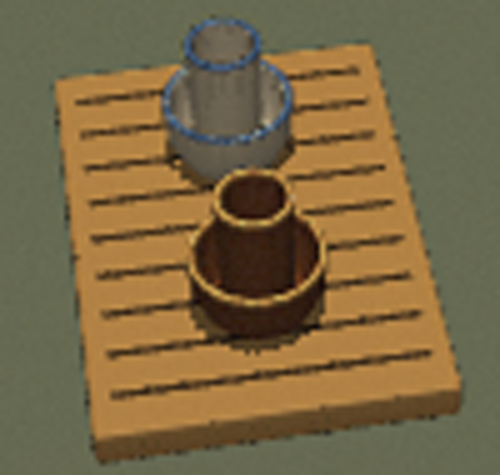

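The crop shows the pairs aren't mixed: the white tall cup stands in the white cup and the brown in the brown. Next I'll turn the tool to the white saucer's y axis and write a helper that works out moves.

>>> servo_tool:
  steps:
    - [[0,0,0.0795,0,0,0,0],[0,0,0.0795,0,0,0,0],[0,0,0.0795,0,0,0,0],[0,0,0.0795,0,0,0,0],[0,0,0.0795,0,0,0,0]]
  newtons: 25

```text
time_s: 0.52
eef_pos: [0.2121, -0.6404, 0.2308]
ee_rot: [0.988, -0.155, -0.0, -0.0]
force: [-0.2, 0.3, -0.7]
opening: 0.0856
finger_force: 0.0
```

```bash
cat > go.py <<'E'
# usage: go.py x y z [heading of tool y, deg] -> tool-axis shift in move units, rows needed
import sys
from h import *
from scipy.spatial.transform import Rotation as R
o=get_obs();Rm=R.from_quat(o["ee_rot"]).as_matrix();p=np.array(o["eef_pos"])
a=[float(s) for s in sys.argv[1:]]
print("pos",p.round(4),"ey",round(np.degrees(np.arctan2(Rm[1,1],Rm[0,1])),2),"tilt",np.degrees(Rm[:2,2]).round(2),"F",np.round(o["force"],1),"open",round(o["opening"],4),round(o["finger_force"],1),"t",o["time_s"])
if len(a)>=3:
    u=Rm.T@(np.array(a[:3])-p)/0.4;n=np.linalg.norm(u)*0.4/0.0415;print("units",u.round(4),"rows",round(n,2),"per row",(u/np.ceil(n)).round(4))
if len(a)>3:
    e=(np.degrees(np.arctan2(Rm[1,1],Rm[0,1]))-a[3]+90)%180-90;print("turn z units",round(e/90,4),"rows",e/7.15)
E
python3 go.py 0.475 -0.262 0.23 -108.7; python3 -c "
from h import *
from scipy.spatial.transform import Rotation as R
o=get_obs();c=get_calibration('wrist');Rm=R.from_quat(o['ee_rot']).as_matrix();T=c['world_from_camera'];print(c['mtx'].round(1).tolist(),(Rm.T@(T[:3,3]-o['eef_pos'])).round(3),(Rm.T@T[:3,:3]).round(2).tolist())"
```

```text
pos [ 0.2121 -0.6404  0.2308] ey -107.81 tilt [-0.02  0.05] F [-0.2  0.3 -0.7] open 0.0856 0.0 t 0.5167
units [ 0.3364 -1.1018  0.0025] rows 11.1 per row [ 0.028  -0.0918  0.0002]
turn z units 0.0099 rows 0.1250192971305005
[[305.6, 0.0, 254.7], [0.0, 305.6, 192.0], [0.0, 0.0, 1.0]] [ 0.07   0.001 -0.142] [[0.0, -0.96, -0.28], [1.0, 0.0, 0.0], [-0.0, -0.28, 0.96]]
```

>>> servo_tool:
  steps:
    - [[0,0,0,0.03,-0.1,0,0],[0,0,0,0.03,-0.1,0,0],[0,0,0,0.03,-0.1,0,0],[0,0,0,0.03,-0.1,0,0],[0,0,0,0.03,-0.1,0,0]]

```text
time_s: 0.93
eef_pos: [0.3298, -0.4664, 0.2309]
ee_rot: [0.988, -0.152, -0.0, -0.0]
force: [0.4, 0.1, 0.1]
opening: 0.0853
finger_force: 0.0
```

>>> servo_tool:
  steps:
    - [[0,0,0,0.03,-0.1,0,0],[0,0,0,0.03,-0.1,0,0],[0,0,0,0.03,-0.1,0,0],[0,0,0,0.03,-0.1,0,0],[0,0,0.01,0.03,-0.1,0,0]]

```text
time_s: 1.35
eef_pos: [0.4466, -0.294, 0.2312]
ee_rot: [0.987, -0.16, -0.0, -0.0]
force: [0.4, -0.3, 0.4]
opening: 0.0851
finger_force: 0.0
```

```bash
python3 go.py
cat > look.py <<'E'
import sys
from h import *
c=get_calibration("wrist");p,d=capture("wrist");np.savez(f"{sys.argv[1]}.npz",p=p,d=d,K=c["mtx"],T=c["world_from_camera"]);cv2.imwrite(f"pics/{sys.argv[1]}.png",p[...,::-1])
E
python3 look.py w1
```

```text
pos [ 0.4466 -0.294   0.2312] ey -108.36 tilt [-0.01  0.  ] F [ 0.4 -0.3  0.4] open 0.0851 0.0 t 1.35
```

View pics/w1.png

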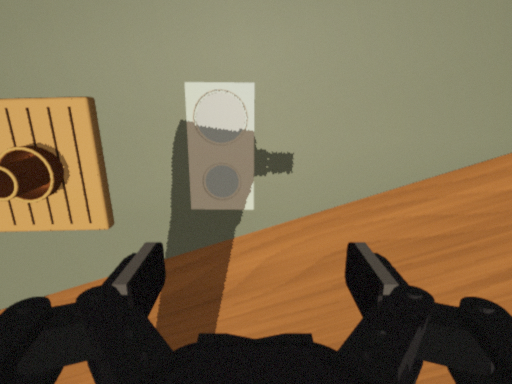

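The wrist view shows the white saucer from (185,82) to (255,210). The large well is centred near (220,117) and the small one near (222,181), with the gripper's shadow across it.

```bash
cat > sauc.py <<'E'
import sys
from h import *
n,a,b,e,f=sys.argv[1],*map(int,sys.argv[2:6]);z=np.load(n+".npz");p,d,K,T=z["p"],z["d"],z["K"],z["T"]
W=cloud(d,K,T)[b:f,a:e];m=(W[...,2]>0.0055).astype(np.uint8);print("mat z",np.nanmedian(W[...,2][m==0]).round(4),"top",np.nanmedian(W[...,2][m==1]).round(4))
cs=max(cv2.findContours(m,0,1)[0],key=cv2.contourArea)[:,0]+[a,b]
P=plane(cs,0.012,K,T)[:,:2]*1000;r=cv2.minAreaRect(P.astype(np.float32));bx=cv2.boxPoints(r)
C=np.array(r[0]);x=bx[1]-bx[0];y=bx[2]-bx[1];L=x if np.hypot(*x)>np.hypot(*y) else y;L=L/np.hypot(*L)
if L[0]<0:L=-L
print("c",C.round(1),r[1],"yaw",np.degrees(np.arctan2(L[1],L[0])).round(1),"large",(C+36*L).round(1),"small",(C-40*L).round(1))
# wells from grey edges
g=cv2.cvtColor(p,cv2.COLOR_RGB2GRAY)
for k,w in(("large",C+36*L),("small",C-40*L)):
    s=(np.abs(np.linalg.norm(cloud(d,K,T)[...,:2]*1000-w,axis=-1))<45);q=cloud(d,K,T)
    M=s&(q[...,2]<0.0103)&(q[...,2]>0.0055);print(k,"well floor pts",M.sum(),(np.nanmean(q[M],axis=0)*1000).round(1))
E
python3 sauc.py w1 170 65 290 225
```

```text
mat z -0.0005 top 0.0103
c [ 477.  -262.2] (77.79019927978516, 148.505859375) yaw -18.4 large [ 511.1 -273.6] small [ 439.  -249.5]
large well floor pts 2637 [ 511.1 -273.9    7.7]
small well floor pts 1441 [ 440.  -249.2    8.1]
```

```bash
python3 go.py 0.54 0.0 0.23 -108.4
```

```text
pos [ 0.4527 -0.2851  0.2312] ey -107.8 tilt [0.16 0.26] F [3.9 7.2 0.6] open 0.0852 0.0 t 1.4
units [-0.0099 -0.7453  0.007 ] rows 7.18 per row [-0.0012 -0.0932  0.0009]
turn z units 0.0067 rows 0.08428432662781177
```

>>> servo_tool:
  steps:
    - [[0,0,0,0,-0.1,0,0],[0,0,0,0,-0.1,0,0],[0,0,0,0,-0.1,0,0],[0,0,0,0,-0.1,0,0],[0,0,0,0,-0.1,0,0]]

```text
time_s: 1.82
eef_pos: [0.5091, -0.1045, 0.2312]
ee_rot: [0.987, -0.16, -0.0, 0.0]
force: [0.6, -1.2, 0.1]
opening: 0.0854
finger_force: 0.0
```

>>> servo_tool:
  steps:
    - [[0,0,0,0,-0.1,0,0],[0,0,0,0,-0.1,0,0],[0,0,0,0,0,0,0],[0,0,0,0,0,0,0],[0,0,0,0,0,0,0]]

```text
time_s: 2.23
eef_pos: [0.5339, -0.031, 0.2309]
ee_rot: [0.987, -0.159, -0.0, 0.0]
force: [0.2, -0.0, 0.7]
opening: 0.0854
finger_force: 0.0
```

```bash
python3 go.py; python3 look.py w2
cat > rim.py <<'E'
import sys
from h import *
# centres of ring tops in height band zlo..zhi
n,lo,hi=sys.argv[1],float(sys.argv[2]),float(sys.argv[3]);z=np.load(n+".npz");d,K,T=z["d"],z["K"],z["T"];W=cloud(d,K,T)
m=((W[...,2]>lo)&(W[...,2]<hi)&(np.arange(512)[None]>=0)).astype(np.uint8)
m[(W[...,0]<0.3)|(W[...,0]>0.66)]=0
N,L,S,_=cv2.connectedComponentsWithStats(m)
for i in range(1,N):
    if S[i,4]<25:continue
    s=L==i;P=W[s]*1000;c,r=cv2.minEnclosingCircle(P[:,:2].astype(np.float32));A=np.c_[2*P[:,:2],np.ones(len(P))];q=np.linalg.lstsq(A,(P[:,:2]**2).sum(1),rcond=None)[0]
    print("n",S[i,4],"box",S[i,:4],"enc",np.round(c,1),round(r,1),"fit",q[:2].round(1),"ztop",np.percentile(P[:,2],95).round(1),"rgb",z["p"][s].mean(0).round())
E
python3 rim.py w2 0.083 0.095; echo; python3 rim.py w2 0.05 0.06
```

```text
pos [ 0.5339 -0.031   0.2309] ey -108.35 tilt [-0.06 -0.04] F [ 0.2 -0.   0.7] open 0.0854 0.0 t 2.2333
n 398 box [267 165  37  36] enc [521.1 -58.6] 17.7 fit [521.5 -58.8] ztop 88.9 rgb [130.  95.  51.]
n 408 box [163 168  37  35] enc [550.1  37.1] 17.8 fit [550.2  36.9] ztop 88.7 rgb [70. 73. 81.]

n 588 box [254 146  57  56] enc [521.4 -59. ] 30.8 fit [521.5 -59. ] ztop 54.8 rgb [159. 122.  66.]
n 530 box [160 148  58  56] enc [550.9  37.2] 30.8 fit [550.9  36.9] ztop 54.9 rgb [78. 79. 84.]
n 41 box [267 159  23  14] enc [531.8 -57.5] 12.8 fit [521.  -58.7] ztop 59.8 rgb [54. 28. 13.]
n 67 box [182 162  23  22] enc [553.3  30.8] 15.1 fit [549.9  37.3] ztop 59.4 rgb [102.  91.  76.]
n 92 box [174 172  22  20] enc [548.4  40.2] 13.3 fit [549.8  37.6] ztop 59.3 rgb [102.  91.  76.]
n 76 box [271 173  25  16] enc [518.5 -59. ] 13.6 fit [521.  -58.8] ztop 59.3 rgb [56. 29. 14.]
```

View pics/w2.png

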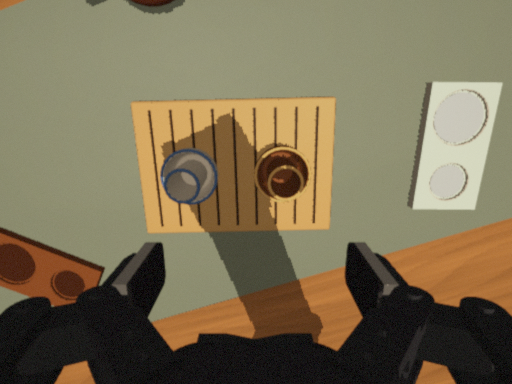

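The wrist view shows the white pair's rims near (190,177) and the brown pair's near (284,175), and both fits are consistent. I'll move over the white tall cup.

```bash
python3 go.py 0.5502 0.037 0.13 -108.4
```

```text
pos [ 0.5338 -0.0318  0.2309] ey -108.45 tilt [-0.06 -0.05] F [ 0.3 -0.5  0.4] open 0.0853 0.0 t 2.2833
units [-0.0153 -0.1765  0.2522] rows 2.97 per row [-0.0051 -0.0588  0.0841]
turn z units -0.0006 rows -0.007456357363005074
```

>>> servo_tool:
  steps:
    - [[0,0,0,-0.0077,-0.088,0,0],[0,0,0,-0.0077,-0.088,0,0],[0,0,0,0,0,0.08,0],[0,0,0,0,0,0.08,0],[0,0,0,0,0,0.08,0]]

```text
time_s: 2.7
eef_pos: [0.5509, 0.037, 0.1347]
ee_rot: [0.987, -0.16, 0.001, 0.0]
force: [0.7, -0.3, 0.0]
opening: 0.0852
finger_force: 0.0
```

>>> servo_tool:
  steps:
    - [[0,0,0,0,0,0,0],[0,0,0,0,0,0,0],[0,0,0,0,0,0,0]]

```text
time_s: 2.95
eef_pos: [0.5516, 0.0374, 0.1368]
ee_rot: [0.987, -0.16, 0.001, -0.0]
force: [0.3, 0.2, 0.0]
opening: 0.0853
finger_force: 0.0
```

```bash
python3 go.py 0.5502 0.037 0.058 -108.4
```

```text
pos [0.5516 0.0374 0.1368] ey -108.47 tilt [ 0.1  -0.01] F [0.3 0.2 0. ] open 0.0853 0.0 t 2.95
units [-0.0032  0.0022  0.1971] rows 1.9 per row [-0.0016  0.0011  0.0985]
turn z units -0.0008 rows -0.009539693828070017
```

>>> servo_tool:
  steps:
    - [[0,0,0,-0.0032,0.0022,0.05,0],[0,0,0,0,0,0.05,0],[0,0,0,0,0,0.05,0],[0,0,0,0,0,0.047,0],[0,0,0,0,0,0,0]]

```text
time_s: 3.37
eef_pos: [0.5487, 0.0373, 0.0558]
ee_rot: [0.987, -0.16, -0.001, 0.0]
force: [0.2, 0.6, 0.0]
opening: 0.0852
finger_force: 0.0
```

>>> servo_tool:
  steps:
    - [[0,0,0,0,0,0,0.4],[0,0,0,0,0,0,0.4],[0,0,0,0,0,0,0.5],[0,0,0,0,0,0,0.5],[0,0,0,0,0,0,0.5]]
  newtons: 25

```text
time_s: 3.78
eef_pos: [0.5498, 0.0382, 0.0576]
ee_rot: [0.987, -0.16, 0.001, -0.0]
force: [-0.1, -0.4, -0.9]
opening: 0.043
finger_force: 0.0
```

```bash
python3 go.py 0.5502 0.037 0.058 -108.4
```

```text
pos [0.5498 0.0382 0.0576] ey -108.36 tilt [0.11 0.01] F [-0.1 -0.4 -0.9] open 0.043 0.0 t 3.7833
units [ 0.0018  0.0025 -0.001 ] rows 0.03 per row [ 0.0018  0.0025 -0.001 ]
turn z units 0.0004 rows 0.005439704242484402
```

>>> servo_tool:
  steps:
    - [[0,0,0,0,0,0,0.6],[0,0,0,0,0,0,0.8],[0,0,0,0,0,0,0.8],[0,0,0,0,0,0,0.8],[0,0,0,0,0,0,0.8]]

```text
time_s: 4.2
eef_pos: [0.5498, 0.0382, 0.0574]
ee_rot: [0.987, -0.159, 0.001, -0.0]
force: [-1.2, -1.8, 6.4]
opening: 0.0346
finger_force: 24.5
```

>>> servo_tool:
  steps:
    - [[0,0,0,0,0,-0.02,0.8],[0,0,0,0,0,-0.05,0.8],[0,0,0,0,0,-0.05,0.8],[0,0,0,0,0,-0.06,0.8],[0,0,0,0,0,-0.06,0.8]]

```text
time_s: 4.62
eef_pos: [0.5484, 0.0381, 0.1535]
ee_rot: [0.987, -0.159, -0.001, 0.0]
force: [0.8, -0.7, 0.2]
opening: 0.0348
finger_force: 25.1
```

```bash
python3 go.py 0.4392 -0.2494 0.155 -108.4
```

```text
pos [0.5484 0.0381 0.1535] ey -108.34 tilt [-0.07 -0.01] F [ 0.8 -0.7  0.2] open 0.0348 25.1 t 4.6167
units [-0.0331  0.7681 -0.0033] rows 7.41 per row [-0.0041  0.096  -0.0004]
turn z units 0.0006 rows 0.00799316370759087
```

>>> servo_tool:
  steps:
    - [[0,0,0,-0.004,0.06,0,0.8],[0,0,0,-0.004,0.096,0,0.8],[0,0,0,-0.004,0.096,0,0.8],[0,0,0,-0.004,0.096,0,0.8],[0,0,0,-0.004,0.096,0,0.8]]

```text
time_s: 5.03
eef_pos: [0.4845, -0.1293, 0.153]
ee_rot: [0.987, -0.159, 0.0, 0.0]
force: [-0.3, -0.0, -0.4]
opening: 0.0351
finger_force: 25.1
```

>>> servo_tool:
  steps:
    - [[0,0,0,-0.004,0.096,0,0.8],[0,0,0,-0.004,0.096,0,0.8],[0,0,0,-0.004,0.08,0,0.8],[0,0,0,-0.001,0.05,0,0.8],[0,0,0,0,0,0,0.8]]

```text
time_s: 5.45
eef_pos: [0.4374, -0.2537, 0.1528]
ee_rot: [0.987, -0.163, -0.0, 0.001]
force: [-0.2, -0.2, -0.9]
opening: 0.0346
finger_force: 25.1
```

>>> servo_tool:
  steps:
    - [[0,0,0,0,0,0.05,0.8],[0,0,0,0,0,0.05,0.8],[0,0,0,0,0,0.05,0.8],[0,0,0,0,0,0.04,0.8],[0,0,0,0,0,0,0.8]]

```text
time_s: 5.87
eef_pos: [0.4383, -0.2469, 0.074]
ee_rot: [0.987, -0.159, -0.003, -0.001]
force: [-1.4, -0.0, -0.4]
opening: 0.0348
finger_force: 25.2
```

```bash
python3 go.py 0.4392 -0.2494 0.041 -108.4;python3 look.py w3
```

```text
pos [ 0.4383 -0.2469  0.074 ] ey -108.3 tilt [-0.28  0.15] F [-1.4 -0.  -0.4] open 0.0348 25.2 t 5.8667
units [0.0046 0.0054 0.0826] rows 0.8 per row [0.0046 0.0054 0.0826]
turn z units 0.0011 rows 0.014272201079508077
```

View pics/w3.png

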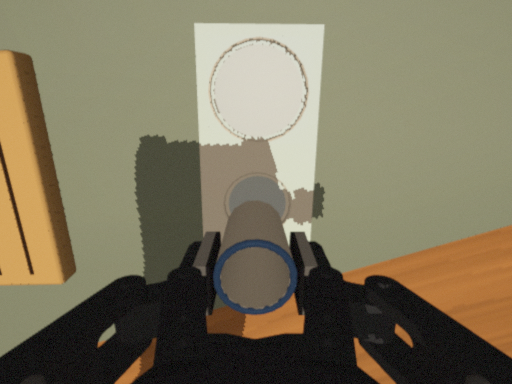

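The white tall cup is held upright with its rim at (255,275), and its foot is in line with the small well at (258,200). I'll lower it.

>>> servo_tool:
  steps:
    - [[0,0,0,0.0045,0.0054,0.03,0.8],[0,0,0,0,0,0.03,0.8],[0,0,0,0,0,0.0175,0.8],[0,0,0,0,0,0,0.8],[0,0,0,0,0,0,0.8]]

```text
time_s: 6.33
eef_pos: [0.4413, -0.2512, 0.0457]
ee_rot: [0.987, -0.159, 0.0, -0.0]
force: [1.0, -0.3, -0.5]
opening: 0.0346
finger_force: 25.2
```

```bash
python3 go.py 0.4392 -0.2494 0.0396 -108.4
```

```text
pos [ 0.4413 -0.2512  0.0457] ey -108.35 tilt [0. 0.] F [ 1.  -0.3 -0.5] open 0.0346 25.2 t 6.3333
units [-0.0064 -0.0025  0.0151] rows 0.16 per row [-0.0064 -0.0025  0.0151]
turn z units 0.0006 rows 0.007352726617650294
```

>>> servo_tool:
  steps:
    - [[0,0,0,-0.005,-0.0025,0.007,0.8],[0,0,0,0,0,0.005,0.8],[0,0,0,0,0,0.003,0.8],[0,0,0,0,0,0,0.8],[0,0,0,0,0,0,0.8]]

```text
time_s: 6.75
eef_pos: [0.4396, -0.2496, 0.0396]
ee_rot: [0.987, -0.159, 0.0, 0.0]
force: [1.0, 0.0, -0.4]
opening: 0.0344
finger_force: 25.2
```

```bash
python3 go.py 0.4392 -0.2494 0.0396 -108.4
```

```text
pos [ 0.4396 -0.2496  0.0396] ey -108.35 tilt [ 0.01 -0.01] F [ 1.   0.  -0.4] open 0.0344 25.2 t 6.75
units [-0.0012 -0.0002  0.0001] rows 0.01 per row [-0.0012 -0.0002  0.0001]
turn z units 0.0005 rows 0.006790524577375585
```

No contact yet, so I'll step down 1 mm at a time and watch the force.

>>> servo_tool:
  steps:
    - [[0,0,0,0,0,0.0025,0.8],[0,0,0,0,0,0,0.8],[0,0,0,0,0,0,0.8]]

```text
time_s: 7.0
eef_pos: [0.44, -0.2497, 0.0393]
ee_rot: [0.987, -0.16, 0.0, 0.0]
force: [-1.5, 0.8, 9.3]
opening: 0.0348
finger_force: 25.8
```

>>> servo_tool:
  steps:
    - [[0,0,0,0,0,0.0025,0.8],[0,0,0,0,0,0,0.8],[0,0,0,0,0,0,0.8]]

```text
time_s: 7.25
eef_pos: [0.4402, -0.2498, 0.0392]
ee_rot: [0.987, -0.16, 0.001, 0.0]
force: [-4.2, 3.5, 18.5]
opening: 0.0349
finger_force: 26.6
```

Contact. I'll ease back and open in stages.

>>> servo_tool:
  steps:
    - [[0,0,0,0,0,-0.004,0.8],[0,0,0,0,0,0,0.55],[0,0,0,0,0,0,0.4],[0,0,0,0,0,0,0.2],[0,0,0,0,0,0,0.1]]

```text
time_s: 7.67
eef_pos: [0.4395, -0.2496, 0.0389]
ee_rot: [0.987, -0.16, -0.0, -0.0]
force: [0.3, -0.7, 0.2]
opening: 0.0734
finger_force: 0.0
```

>>> servo_tool:
  steps:
    - [[0,0,0,0,0,0,0],[0,0,0,0,0,0,0],[0,0,0,0,0,0,0],[0,0,0,0,0,-0.05,0],[0,0,0,0,0,-0.08,0]]

```text
time_s: 8.08
eef_pos: [0.4373, -0.2485, 0.0891]
ee_rot: [0.987, -0.159, -0.003, -0.001]
force: [-0.1, -0.2, 0.2]
opening: 0.0855
finger_force: 0.0
```

>>> servo_tool:
  steps:
    - [[0,0,0,0,0,-0.09,0],[0,0,0,0,0,-0.09,0],[0,0,0,0,0,-0.05,0],[0,0,0,0,0,0,0]]

```text
time_s: 8.42
eef_pos: [0.4423, -0.2509, 0.1879]
ee_rot: [0.987, -0.16, 0.004, 0.001]
force: [0.4, -0.6, 0.2]
opening: 0.0851
finger_force: 0.0
```

```bash
python3 look.py w4; python3 rim.py w4 0.064 0.078;python3 go.py 0.5509 0.037 0.17 -108.4
```

```text
n 449 box [  7 152  34  41] enc [520.3 -62.4] 16.9 fit [520.9 -59.1] ztop 77.4 rgb [50. 26. 12.]
n 252 box [  0 160  17  31] enc [520.7 -53.6] 13.2 fit [520.7 -58.1] ztop 76.7 rgb [58. 31. 15.]
n 483 box [234 170  40  39] enc [ 440.3 -250.6] 17.7 fit [ 440.8 -250.7] ztop 70.8 rgb [68. 72. 80.]
pos [ 0.441  -0.2503  0.1855] ey -108.36 tilt [ 0.28 -0.13] F [ 0.4  0.  -0. ] open 0.0848 0.0 t 8.4667
units [ 0.0342 -0.7682  0.0384] rows 7.42 per row [ 0.0043 -0.096   0.0048]
turn z units 0.0004 rows 0.005138992429513062
```

The white tall cup stands in its well at (440.5,-250.6), with the rim at 70.8 mm. Next is the white drinking cup.

>>> servo_tool:
  steps:
    - [[0,0,0,0.0043,-0.096,0,0],[0,0,0,0.0043,-0.096,0,0],[0,0,0,0.0043,-0.096,0,0],[0,0,0,0.0043,-0.096,0,0],[0,0,0,0.0043,-0.096,0,0]]

```text
time_s: 8.88
eef_pos: [0.5075, -0.0684, 0.1816]
ee_rot: [0.987, -0.16, -0.001, 0.0]
force: [0.5, -0.3, 0.3]
opening: 0.0852
finger_force: 0.0
```

>>> servo_tool:
  steps:
    - [[0,0,0,0.0043,-0.096,0,0],[0,0,0,0.0043,-0.096,0,0],[0,0,0,0.0043,-0.096,0,0],[0,0,0,0,0,0,0],[0,0,0,0,0,0,0]]

```text
time_s: 9.3
eef_pos: [0.5488, 0.0406, 0.1814]
ee_rot: [0.988, -0.157, -0.001, -0.0]
force: [-0.1, -0.7, -1.3]
opening: 0.0854
finger_force: 0.0
```

```bash
python3 look.py w5; python3 rim.py w5 0.049 0.06;python3 go.py 0.5505 0.037 0.09 -108.4
```

```text
n 732 box [333 144  69  66] enc [521.5 -58.7] 30.9 fit [522.  -58.4] ztop 54.7 rgb [170. 131.  72.]
n 955 box [223 146  67  66] enc [550.9  37.6] 30.9 fit [551.2  37.3] ztop 54.7 rgb [86. 89. 95.]
n 152 box [347 160  30  30] enc [525.7 -55.7] 15.7 fit [521.  -58.8] ztop 59.4 rgb [55. 29. 15.]
n 171 box [364 172  22  24] enc [516.3 -62.5] 12.4 fit [520.6 -59. ] ztop 59.6 rgb [57. 31. 16.]
pos [0.5484 0.0381 0.1814] ey -108.24 tilt [-0.17 -0.02] F [ 0.1 -0.8  0.3] open 0.0855 0.0 t 9.35
units [0.0065 0.0007 0.2285] rows 2.2 per row [0.0022 0.0002 0.0762]
turn z units 0.0018 rows 0.02223924351179922
```

>>> servo_tool:
  steps:
    - [[0,0,0,0.006,0,0.076,0],[0,0,0,0,0,0.076,0],[0,0,0,0,0,0.076,0],[0,0,0,0,0,0,0],[0,0,0,0,0,0,0]]

```text
time_s: 9.77
eef_pos: [0.5497, 0.0349, 0.0904]
ee_rot: [0.987, -0.161, -0.002, 0.001]
force: [-0.3, 0.6, 0.3]
opening: 0.0854
finger_force: 0.0
```

```bash
python3 go.py 0.551 0.0375 0.023 -108.4
```

```text
pos [0.5497 0.0349 0.0904] ey -108.47 tilt [-0.28 -0.07] F [-0.3  0.6  0.3] open 0.0854 0.0 t 9.7667
units [ 0.0018 -0.0076  0.1686] rows 1.63 per row [ 0.0009 -0.0038  0.0843]
turn z units -0.0008 rows -0.010112520280000939
```

>>> servo_tool:
  steps:
    - [[0,0,0,0.0018,-0.006,0.045,0],[0,0,0,0,0,0.045,0],[0,0,0,0,0,0.045,0],[0,0,0,0,0,0.0335,0],[0,0,0,0,0,0,0]]

```text
time_s: 10.18
eef_pos: [0.5527, 0.038, 0.0242]
ee_rot: [0.987, -0.16, -0.001, 0.0]
force: [0.3, -0.8, 0.4]
opening: 0.0853
finger_force: 0.0
```

>>> servo_tool:
  steps:
    - [[0,0,0,0,0,0,0.15],[0,0,0,0,0,0,0.2],[0,0,0,0,0,0,0.3],[0,0,0,0,0,0,0.4],[0,0,0,0,0,0,0.5]]

```text
time_s: 10.6
eef_pos: [0.5545, 0.0387, 0.0268]
ee_rot: [0.987, -0.16, 0.002, -0.0]
force: [-2.1, -1.0, 8.1]
opening: 0.0615
finger_force: 25.4
```

>>> servo_tool:
  steps:
    - [[0,0,0,0,0,0,0.5],[0,0,0,0,0,0,0.5]]

```text
time_s: 10.77
eef_pos: [0.5544, 0.0387, 0.0268]
ee_rot: [0.987, -0.16, 0.002, -0.0]
force: [-2.2, -0.7, 8.7]
opening: 0.0616
finger_force: 25.4
```

Gripped, with the cup about 3 mm off in tool x. I'll lift it.

>>> servo_tool:
  steps:
    - [[0,0,0,0,0,-0.02,0.5],[0,0,0,0,0,-0.06,0.5],[0,0,0,0,0,-0.09,0.5],[0,0,0,0,0,-0.09,0.5],[0,0,0,0,0,-0.06,0.5]]

```text
time_s: 11.18
eef_pos: [0.5544, 0.0392, 0.1571]
ee_rot: [0.987, -0.159, 0.002, -0.001]
force: [0.0, 0.1, -1.0]
opening: 0.0613
finger_force: 27.6
```

>>> servo_tool:
  steps:
    - [[0,0,0,0,0,-0.04,0.5],[0,0,0,0,0,0,0.5],[0,0,0,0,0,0,0.5]]

```text
time_s: 11.43
eef_pos: [0.5537, 0.0389, 0.1702]
ee_rot: [0.987, -0.16, 0.002, -0.0]
force: [0.3, -1.0, -1.3]
opening: 0.0611
finger_force: 27.6
```

```bash
python3 look.py w6; python3 rim.py w6 0.145 0.2;python3 go.py 0.5111 -0.2738 0.16 -108.4
```

```text
n 16498 box [147 203 215 135] enc [559.4  36.1] 44.4 fit [552.9  38.1] ztop 197.5 rgb [109. 100.  89.]
pos [0.5528 0.0388 0.1688] ey -108.35 tilt [ 0.03 -0.01] F [-0.8  0.4 -1.7] open 0.0612 27.6 t 11.4833
units [0.1471 0.7747 0.022 ] rows 7.6 per row [0.0184 0.0968 0.0028]
turn z units 0.0005 rows 0.0065250846067827365
```

>>> servo_tool:
  steps:
    - [[0,0,0,0.012,0.06,0,0.5],[0,0,0,0.018,0.095,0,0.5],[0,0,0,0.018,0.095,0,0.5],[0,0,0,0.018,0.095,0,0.5],[0,0,0,0.018,0.095,0,0.5]]

```text
time_s: 11.9
eef_pos: [0.5279, -0.1401, 0.167]
ee_rot: [0.987, -0.159, -0.001, -0.0]
force: [-0.3, 0.8, -0.0]
opening: 0.0612
finger_force: 27.6
```

>>> servo_tool:
  steps:
    - [[0,0,0,0.018,0.095,0,0.5],[0,0,0,0.018,0.095,0,0.5],[0,0,0,0.018,0.095,0,0.5],[0,0,0,0.012,0.05,0,0.5],[0,0,0,0,0,0,0.5]]

```text
time_s: 12.32
eef_pos: [0.5093, -0.2807, 0.1668]
ee_rot: [0.986, -0.164, -0.001, 0.001]
force: [-0.6, -0.6, -0.3]
opening: 0.0613
finger_force: 27.7
```

>>> servo_tool:
  steps:
    - [[0,0,0,0,0,0.06,0.5],[0,0,0,0,0,0.08,0.5],[0,0,0,0,0,0.08,0.5],[0,0,0,0,0,0.04,0.5],[0,0,0,0,0,0,0.5]]

```text
time_s: 12.73
eef_pos: [0.5087, -0.2715, 0.0593]
ee_rot: [0.987, -0.159, -0.005, -0.002]
force: [-0.5, 0.7, -0.8]
opening: 0.0613
finger_force: 27.7
```

```bash
python3 look.py w7;python3 rim.py w7 0.075 0.11; python3 go.py 0.5121 -0.2745 0.016 -108.4
```

```text
n 9986 box [125 207 260 131] enc [ 516.8 -275.2] 44.6 fit [ 509.7 -273. ] ztop 104.3 rgb [70. 68. 65.]
n 136 box [102 287  23  11] enc [ 530.6 -228. ] 4.3 fit [ 530.3 -227.8] ztop 109.9 rgb [39. 39. 33.]
n 148 box [384 287  24  11] enc [ 500.  -321.5] 4.2 fit [ 499.8 -321.6] ztop 109.9 rgb [36. 35. 31.]
pos [ 0.5103 -0.2723  0.0617] ey -108.29 tilt [-0.33  0.17] F [ 0.1 -0.3  0. ] open 0.0615 27.7 t 12.7833
units [0.0067 0.0039 0.1142] rows 1.1 per row [0.0033 0.0019 0.0571]
turn z units 0.0012 rows 0.015072534100306234
```

View pics/w7.png

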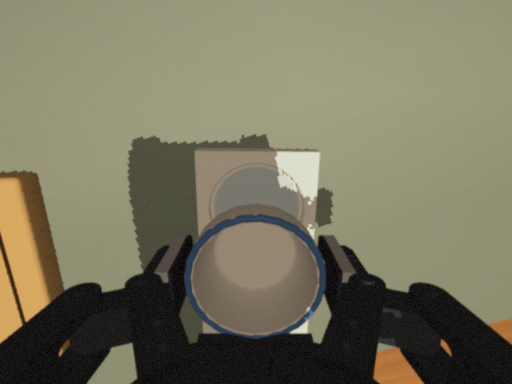

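The cup is held level, with its rim ellipse centred near (256,275), behind the large well at (256,205).

```bash
python3 -c "
from h import *
z=np.load('w7.npz');print(plane([[256,275],[256,216],[256,336]],0.0889,z['K'],z['T']).round(4))"
```

```text
[[ 0.5102 -0.2738  0.0889]
 [ 0.5351 -0.2819  0.0889]
 [ 0.4809 -0.2641  0.0889]]
```

>>> servo_tool:
  steps:
    - [[0,0,0,0.006,0,0.04,0.5],[0,0,0,0,0,0.03,0.5],[0,0,0,0,0,0.025,0.5],[0,0,0,0,0,0,0.5],[0,0,0,0,0,0,0.5]]

```text
time_s: 13.2
eef_pos: [0.5144, -0.2747, 0.0264]
ee_rot: [0.987, -0.159, -0.0, -0.0]
force: [0.3, 0.6, -0.9]
opening: 0.0611
finger_force: 27.7
```

```bash
python3 go.py 0.5128 -0.2736 0.0155 -108.4
```

```text
pos [ 0.5144 -0.2747  0.0264] ey -108.35 tilt [-0.05  0.02] F [ 0.3  0.6 -0.9] open 0.0611 27.7 t 13.2
units [-0.0045 -0.0013  0.0272] rows 0.27 per row [-0.0045 -0.0013  0.0272]
turn z units 0.0006 rows 0.007498587507627149
```

>>> servo_tool:
  steps:
    - [[0,0,0,-0.003,0,0.014,0.5],[0,0,0,0,0,0.008,0.5],[0,0,0,0,0,0.004,0.5],[0,0,0,0,0,0,0.5],[0,0,0,0,0,0,0.5]]

```text
time_s: 13.62
eef_pos: [0.5136, -0.2746, 0.0162]
ee_rot: [0.987, -0.159, 0.0, 0.0]
force: [-0.3, 0.1, -0.7]
opening: 0.0615
finger_force: 27.7
```

>>> servo_tool:
  steps:
    - [[0,0,0,0,0,0.0025,0.5],[0,0,0,0,0,0,0.5],[0,0,0,0,0,0,0.5]]

```text
time_s: 13.87
eef_pos: [0.5136, -0.2746, 0.0152]
ee_rot: [0.987, -0.159, 0.0, 0.0]
force: [-0.7, -0.1, -0.9]
opening: 0.0615
finger_force: 27.7
```

>>> servo_tool:
  steps:
    - [[0,0,0,0,0,0.0025,0.5],[0,0,0,0,0,0,0.5],[0,0,0,0,0,0,0.5]]

```text
time_s: 14.12
eef_pos: [0.5137, -0.2746, 0.0149]
ee_rot: [0.987, -0.16, 0.0, 0.0]
force: [-1.7, 1.6, 6.8]
opening: 0.0612
finger_force: 28.1
```

>>> servo_tool:
  steps:
    - [[0,0,0,0,0,0.002,0.5],[0,0,0,0,0,0,0.5],[0,0,0,0,0,0,0.5]]

```text
time_s: 14.37
eef_pos: [0.5137, -0.2747, 0.0148]
ee_rot: [0.987, -0.16, 0.0, 0.0]
force: [-4.3, 2.3, 14.6]
opening: 0.061
finger_force: 28.5
```

>>> servo_tool:
  steps:
    - [[0,0,0,0,0,-0.003,0.5],[0,0,0,0,0,0,0.25],[0,0,0,0,0,0,0.15],[0,0,0,0,0,0,0],[0,0,0,0,0,0,0]]

```text
time_s: 14.78
eef_pos: [0.5135, -0.2745, 0.0143]
ee_rot: [0.987, -0.159, -0.0, -0.0]
force: [0.6, 0.7, 0.1]
opening: 0.0855
finger_force: 0.0
```

>>> servo_tool:
  steps:
    - [[0,0,0,0,0,0,0],[0,0,0,0,0,0,0],[0,0,0,0,0,-0.04,0],[0,0,0,0,0,-0.07,0],[0,0,0,0,0,-0.09,0]]

```text
time_s: 15.2
eef_pos: [0.5117, -0.2737, 0.0932]
ee_rot: [0.987, -0.159, -0.003, -0.001]
force: [0.6, 0.1, 0.0]
opening: 0.0852
finger_force: 0.0
```

>>> servo_tool:
  steps:
    - [[0,0,0,0,0,-0.09,0],[0,0,0,0,0,-0.09,0],[0,0,0,0,0,-0.08,0],[0,0,0,0,0,0,0]]

```text
time_s: 15.53
eef_pos: [0.5172, -0.2762, 0.2056]
ee_rot: [0.987, -0.16, 0.006, 0.001]
force: [0.7, -0.1, 0.6]
opening: 0.0855
finger_force: 0.0
```

```bash
python3 look.py w8; python3 rim.py w8 0.066 0.078;echo;python3 rim.py w8 0.038 0.048;python3 go.py 0.521 -0.059 0.19 -43.4
```

```text
n 305 box [ 31 229  34  32] enc [522.1 -62.7] 16.8 fit [521.  -59.1] ztop 77.4 rgb [51. 26. 13.]
n 276 box [ 25 241  24  23] enc [519.6 -53.9] 13.7 fit [520.8 -58.1] ztop 77.5 rgb [59. 32. 15.]
n 357 box [236 244  35  33] enc [ 440.7 -250.3] 17.8 fit [ 441.1 -250.7] ztop 70.8 rgb [ 81.  90. 101.]

n 711 box [225 153  59  58] enc [ 510.5 -274.6] 30.8 fit [ 510.9 -274.7] ztop 42.7 rgb [88. 92. 98.]
n 283 box [ 49 208  43  47] enc [523.2 -68.5] 28.7 fit [521.3 -59.1] ztop 47.4 rgb [52. 28. 14.]
n 76 box [ 33 216  13  17] enc [540.6 -44.4] 10.7 fit [525.6 -55.3] ztop 47.1 rgb [65. 35. 17.]
n 189 box [ 52 220  28  27] enc [522.2 -62.6] 16.2 fit [521.1 -59.1] ztop 47.5 rgb [56. 29. 14.]
n 96 box [239 233  30  14] enc [ 445.  -252.2] 16.0 fit [ 440.6 -250.5] ztop 47.2 rgb [104.  93.  78.]
n 71 box [ 58 253  21   8] enc [497.1 -54.6] 10.1 fit [513.  -57.1] ztop 47.4 rgb [66. 34. 16.]
n 105 box [242 253  24  11] enc [ 435.  -248.8] 12.6 fit [ 439.7 -250.2] ztop 47.4 rgb [105.  94.  78.]
pos [ 0.5158 -0.2756  0.2025] ey -108.37 tilt [ 0.41 -0.18] F [-0.1 -0.5 -0.4] open 0.0853 0.0 t 15.5833
units [-0.1586 -0.518   0.0297] rows 5.23 per row [-0.0264 -0.0863  0.0049]
turn z units -0.7219 rows -9.086441127071849
```

The white place is done: cup at (510.7,-274.6), rim at 42.7 mm. Next is the brown pair.

>>> servo_tool:
  steps:
    - [[0,0,0,-0.027,-0.09,0,0],[0,0,0,-0.027,-0.09,0,0],[0,0,0,-0.027,-0.09,0,0],[0,0,0,-0.027,-0.09,0,0],[0,0,0,-0.027,-0.09,0,0]]

```text
time_s: 16.0
eef_pos: [0.5179, -0.085, 0.1973]
ee_rot: [0.987, -0.16, -0.001, 0.0]
force: [1.0, 0.5, 0.3]
opening: 0.0854
finger_force: 0.0
```

>>> servo_tool:
  steps:
    - [[0,0,0,-0.027,-0.07,0,0],[0,0,-0.0795,0,0,0,0],[0,0,-0.0795,0,0,0,0],[0,0,-0.0795,0,0,0,0],[0,0,-0.0795,0,0,0,0]]

```text
time_s: 16.42
eef_pos: [0.5167, -0.0563, 0.1972]
ee_rot: [0.996, 0.093, -0.001, -0.0]
force: [-0.5, -0.2, -0.8]
opening: 0.0853
finger_force: 0.0
```

>>> servo_tool:
  steps:
    - [[0,0,-0.0795,0,0,0,0],[0,0,-0.0795,0,0,0,0],[0,0,-0.0795,0,0,0,0],[0,0,-0.0795,0,0,0,0],[0,0,-0.0795,0,0,0,0]]

```text
time_s: 16.83
eef_pos: [0.5166, -0.0567, 0.1971]
ee_rot: [0.919, 0.394, -0.001, -0.001]
force: [-0.3, -0.5, 0.4]
opening: 0.0856
finger_force: 0.0
```

>>> servo_tool:
  steps:
    - [[0,0,0,0,0,0,0],[0,0,0,0,0,0,0],[0,0,0,0,0,0,0]]

```text
time_s: 17.08
eef_pos: [0.5171, -0.0568, 0.1979]
ee_rot: [0.921, 0.389, -0.0, -0.0]
force: [0.2, 1.0, -0.6]
opening: 0.0853
finger_force: 0.0
```

```bash
python3 look.py w9; python3 rim.py w9 0.083 0.095;echo;python3 rim.py w9 0.05 0.06;python3 go.py 0.521 -0.059 0.13 -43.4
```

```text
n 500 box [239 166  41  40] enc [520.8 -58.4] 17.7 fit [520.9 -58.2] ztop 88.7 rgb [122.  88.  46.]

n 730 box [228 145  63  63] enc [521.  -58.6] 30.8 fit [521.  -58.5] ztop 54.7 rgb [132.  96.  52.]
n 49 box [243 160  30  11] enc [526.4 -51. ] 13.8 fit [520.5 -58.5] ztop 59.5 rgb [56. 29. 15.]
n 95 box [244 178  30  16] enc [520.2 -58.8] 13.8 fit [520.5 -58.5] ztop 59.7 rgb [56. 29. 14.]
n 163 box [312 328  29  14] enc [ 445.6 -245.2] 15.5 fit [ 440.5 -249.4] ztop 59.5 rgb [105.  94.  78.]
pos [ 0.5172 -0.0567  0.198 ] ey -44.13 tilt [-0.05  0.01] F [ 0.5 -0.6 -0.4] open 0.0855 0.0 t 17.1333
units [0.0026 0.0108 0.1701] rows 1.64 per row [0.0013 0.0054 0.085 ]
turn z units -0.0081 rows -0.10185527196726964
```

View pics/w9.png

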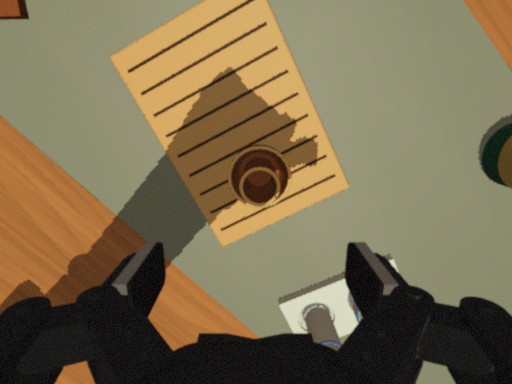

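The brown pair is centred near (260,180), clear of everything, so I'll go down on the brown tall cup.

>>> servo_tool:
  steps:
    - [[0,0,0,0.002,0.0105,0.04,0],[0,0,0,0,0,0.07,0],[0,0,0,0,0,0.07,0],[0,0,0,0,0,0,0],[0,0,0,0,0,0,0]]

```text
time_s: 17.55
eef_pos: [0.52, -0.0589, 0.1257]
ee_rot: [0.921, 0.391, -0.001, -0.001]
force: [-0.4, -0.6, -0.4]
opening: 0.0852
finger_force: 0.0
```

>>> servo_tool:
  steps:
    - [[0,0,0,0,0,0,0],[0,0,0,0,0,0,0],[0,0,0,0,0,0,0]]

```text
time_s: 17.8
eef_pos: [0.5223, -0.0591, 0.1281]
ee_rot: [0.92, 0.391, 0.001, 0.001]
force: [-0.3, -0.9, -0.9]
opening: 0.0853
finger_force: 0.0
```

```bash
python3 go.py 0.5209 -0.0585 0.058 -43.4
```

```text
pos [ 0.5223 -0.0591  0.1281] ey -43.98 tilt [ 0.17 -0.02] F [-0.3 -0.9 -0.9] open 0.0853 0.0 t 17.8
units [-0.0016 -0.0038  0.1753] rows 1.69 per row [-0.0008 -0.0019  0.0877]
turn z units -0.0064 rows -0.08117348181074376
```

>>> servo_tool:
  steps:
    - [[0,0,0,-0.0016,-0.0035,0.045,0],[0,0,0,0,0,0.045,0],[0,0,0,0,0,0.045,0],[0,0,0,0,0,0.04,0],[0,0,0,0,0,0,0]]

```text
time_s: 18.22
eef_pos: [0.5184, -0.0586, 0.0549]
ee_rot: [0.92, 0.391, -0.001, -0.001]
force: [0.0, -0.6, 0.9]
opening: 0.0852
finger_force: 0.0
```

>>> servo_tool:
  steps:
    - [[0,0,0,0,0,0,0.4],[0,0,0,0,0,0,0.4],[0,0,0,0,0,0,0.5],[0,0,0,0,0,0,0.5],[0,0,0,0,0,0,0.5]]

```text
time_s: 18.63
eef_pos: [0.5202, -0.0586, 0.0574]
ee_rot: [0.92, 0.391, 0.001, 0.0]
force: [0.8, -0.5, 0.2]
opening: 0.0423
finger_force: 0.0
```

>>> servo_tool:
  steps:
    - [[0,0,0,0,0,0,0.6],[0,0,0,0,0,0,0.8],[0,0,0,0,0,0,0.8],[0,0,0,0,0,0,0.8],[0,0,0,0,0,0,0.8]]

```text
time_s: 19.05
eef_pos: [0.5202, -0.0587, 0.0572]
ee_rot: [0.92, 0.391, 0.0, 0.0]
force: [-1.0, -1.3, 6.3]
opening: 0.0345
finger_force: 24.6
```

>>> servo_tool:
  steps:
    - [[0,0,0,0,0,-0.02,0.8],[0,0,0,0,0,-0.06,0.8],[0,0,0,0,0,-0.07,0.8],[0,0,0,0,0,-0.07,0.8],[0,0,0,0,0,-0.07,0.8]]

```text
time_s: 19.47
eef_pos: [0.519, -0.0584, 0.1739]
ee_rot: [0.92, 0.391, -0.0, -0.0]
force: [0.8, -1.1, -1.3]
opening: 0.0347
finger_force: 25.1
```

```bash
python3 go.py 0.4565 0.258 0.18 -43.4
```

```text
pos [ 0.519  -0.0584  0.1739] ey -43.94 tilt [-0.05  0.02] F [ 0.8 -1.1 -1.3] open 0.0347 25.1 t 19.4667
units [ 0.461  -0.6614 -0.0148] rows 7.77 per row [ 0.0576 -0.0827 -0.0019]
turn z units -0.006 rows -0.07570561232583471
```

>>> servo_tool:
  steps:
    - [[0,0,0,0.035,-0.05,0,0.8],[0,0,0,0.057,-0.082,0,0.8],[0,0,0,0.057,-0.082,0,0.8],[0,0,0,0.057,-0.082,0,0.8],[0,0,-0.006,0.057,-0.082,0,0.8]]

```text
time_s: 19.88
eef_pos: [0.483, 0.1236, 0.173]
ee_rot: [0.919, 0.395, 0.0, 0.0]
force: [0.8, -0.0, -0.4]
opening: 0.0344
finger_force: 25.1
```

>>> servo_tool:
  steps:
    - [[0,0,0,0.055,-0.08,0,0.8],[0,0,0,0,0,0,0.8],[0,0,0,0,0,0,0.8],[0,0,0,0,0,0,0.8]]

```text
time_s: 20.22
eef_pos: [0.4755, 0.1595, 0.1725]
ee_rot: [0.918, 0.396, -0.0, 0.0]
force: [-0.3, -0.3, 0.2]
opening: 0.0344
finger_force: 25.1
```

```bash
python3 look.py w10; python3 go.py 0.4565 0.258 0.18 -43.4
```

```text
pos [0.4758 0.1587 0.1724] ey -43.5 tilt [-0.02 -0.06] F [ 0.7 -0.9 -1.4] open 0.0345 25.1 t 20.2667
units [ 0.1468 -0.206  -0.0191] rows 2.44 per row [ 0.0489 -0.0687 -0.0064]
turn z units -0.0011 rows -0.014228931416669166
```

View pics/w10.png

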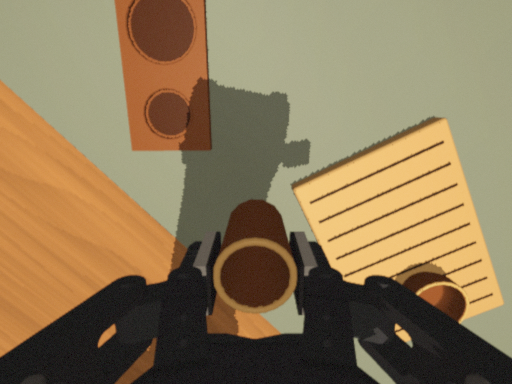

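The brown saucer is at the upper left, cut off at the top of the frame. Its small well is near (168,114) and its large one near (163,28).

```bash
python3 -c "
from h import *
z=np.load('w10.npz');K,T=z['K'],z['T'];W=cloud(z['d'],K,T)
m=((W[...,2]>0.0055)&(W[...,2]<0.0102)).astype(np.uint8);m[:,:125]=0;m[:,205:]=0;m[145:]=0
N,L,S,c=cv2.connectedComponentsWithStats(m)
for i in range(1,N):
  if S[i,4]>150:
    P=W[L==i]*1000;print(S[i],P.mean(0).round(1),cv2.minEnclosingCircle(P[:,:2].astype(np.float32)))
print(plane([[168,114],[163,28],[132,150],[211,150]],0.010,K,T).round(4))"
```

```text
[ 125    0   71   64 3696] [506.  315.2   7.5] ((507.58660888671875, 316.1611633300781), 32.721466064453125)
[ 144   88   51   53 1871] [455.5 261.2   7.5] ((455.0046081542969, 259.68206787109375), 25.16599464416504)
[[0.4556 0.2602 0.01  ]
 [0.508  0.3136 0.01  ]
 [0.4036 0.2615 0.01  ]
 [0.4608 0.2074 0.01  ]]
```

```bash
python3 go.py 0.4555 0.260 0.075 -43.4
```

```text
pos [0.4758 0.1587 0.1724] ey -43.5 tilt [-0.02 -0.06] F [ 0.7 -0.9 -1.4] open 0.0345 25.1 t 20.2667
units [ 0.1489 -0.2113  0.2434] rows 3.42 per row [ 0.0372 -0.0528  0.0608]
turn z units -0.0011 rows -0.014228931416669166
```

>>> servo_tool:
  steps:
    - [[0,0,0,0.037,-0.053,0,0.8],[0,0,0,0.05,-0.07,0,0.8],[0,0,0,0.042,-0.06,0,0.8],[0,0,0,0.02,-0.028,0,0.8],[0,0,0,0,0,0.06,0.8]]

```text
time_s: 20.68
eef_pos: [0.4575, 0.266, 0.1522]
ee_rot: [0.918, 0.396, 0.004, -0.001]
force: [0.6, 0.5, -0.9]
opening: 0.0347
finger_force: 25.2
```

>>> servo_tool:
  steps:
    - [[0,0,0,0,0,0.07,0.8],[0,0,0,0,0,0.07,0.8],[0,0,0,0,0,0.043,0.8],[0,0,0,0,0,0,0.8],[0,0,0,0,0,0,0.8]]

```text
time_s: 21.1
eef_pos: [0.4556, 0.2596, 0.0748]
ee_rot: [0.919, 0.394, -0.001, 0.0]
force: [0.2, -0.0, 0.5]
opening: 0.0347
finger_force: 25.2
```

```bash
python3 go.py 0.4555 0.260 0.041 -43.4;python3 look.py w11
python3 - <<'E'
from h import *
z=np.load('w11.npz');hsv=cv2.cvtColor(z['p'],cv2.COLOR_RGB2HSV)
E
```

```text
pos [0.4556 0.2596 0.0748] ey -43.55 tilt [-0.1  -0.09] F [ 0.2 -0.   0.5] open 0.0347 25.2 t 21.1
units [ 0.0007 -0.0007  0.0845] rows 0.81 per row [ 0.0007 -0.0007  0.0845]
turn z units -0.0017 rows -0.02105247952088248
```

View pics/w11.png

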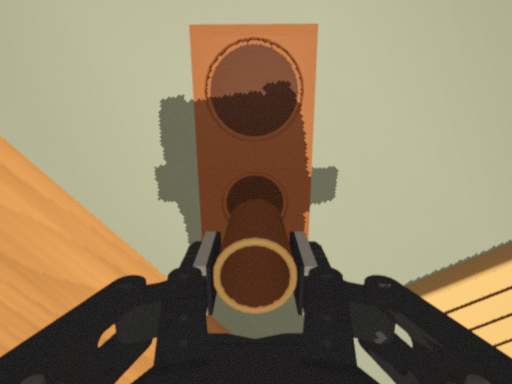

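The brown tall cup is upright with its rim at (255,275), over the small well at (255,200). The view matches the white placing. I'll lower it.

```bash
python3 sauc.py w11 150 10 345 160 | tail -2
```

```text
large well floor pts 5712 [515.6 324.1   7.7]
small well floor pts 5791 [485.8 292.1   7.8]
```

>>> servo_tool:
  steps:
    - [[0,0,0,0,0,0.03,0.8],[0,0,0,0,0,0.03,0.8],[0,0,0,0,0,0.016,0.8],[0,0,0,0,0,0,0.8],[0,0,0,0,0,0,0.8]]

```text
time_s: 21.57
eef_pos: [0.455, 0.2612, 0.0445]
ee_rot: [0.918, 0.395, -0.001, 0.0]
force: [-0.5, 0.2, 0.9]
opening: 0.0348
finger_force: 25.2
```

```bash
python3 go.py 0.4555 0.260 0.039 -43.4
```

```text
pos [0.455  0.2612 0.0445] ey -43.41 tilt [-0.05 -0.03] F [-0.5  0.2  0.9] open 0.0348 25.2 t 21.5667
units [-0.0014  0.003   0.0137] rows 0.14 per row [-0.0014  0.003   0.0137]
turn z units -0.0001 rows -0.0009306562141127265
```

>>> servo_tool:
  steps:
    - [[0,0,0,0,0.002,0.007,0.8],[0,0,0,0,0,0.004,0.8],[0,0,0,0,0,0.002,0.8],[0,0,0,0,0,0,0.8],[0,0,0,0,0,0,0.8]]

```text
time_s: 21.98
eef_pos: [0.456, 0.2609, 0.0398]
ee_rot: [0.919, 0.395, 0.0, -0.0]
force: [0.1, 0.9, -0.5]
opening: 0.0343
finger_force: 25.2
```

>>> servo_tool:
  steps:
    - [[0,0,0,0,0,0.0025,0.8],[0,0,0,0,0,0,0.8],[0,0,0,0,0,0,0.8]]

```text
time_s: 22.23
eef_pos: [0.4563, 0.2611, 0.0392]
ee_rot: [0.919, 0.395, 0.0, 0.0]
force: [-0.2, -1.4, 5.3]
opening: 0.0348
finger_force: 25.5
```

Contact at 0.039. I'll release.

>>> servo_tool:
  steps:
    - [[0,0,0,0,0,0,0.8],[0,0,0,0,0,0,0.55],[0,0,0,0,0,0,0.4],[0,0,0,0,0,0,0.2],[0,0,0,0,0,0,0.1]]

```text
time_s: 22.65
eef_pos: [0.4559, 0.2608, 0.0386]
ee_rot: [0.919, 0.395, -0.0, -0.0]
force: [-0.3, 0.3, -0.4]
opening: 0.0732
finger_force: 0.0
```

>>> servo_tool:
  steps:
    - [[0,0,0,0,0,0,0],[0,0,0,0,0,0,0],[0,0,0,0,0,0,0],[0,0,0,0,0,-0.05,0],[0,0,0,0,0,-0.08,0]]

```text
time_s: 23.07
eef_pos: [0.4539, 0.2594, 0.0887]
ee_rot: [0.918, 0.396, -0.003, 0.0]
force: [0.5, 1.2, -0.0]
opening: 0.0855
finger_force: 0.0
```

>>> servo_tool:
  steps:
    - [[0,0,0,0,0,-0.09,0],[0,0,0,0,0,-0.09,0],[0,0,0,0,0,-0.05,0],[0,0,0,0,0,0,0],[0,0,0,0,0,0,0]]

```text
time_s: 23.48
eef_pos: [0.4566, 0.2611, 0.1838]
ee_rot: [0.919, 0.395, 0.001, 0.0]
force: [-0.8, -0.8, -1.0]
opening: 0.0855
finger_force: 0.0
```

```bash
python3 look.py w12; python3 rim.py w12 0.064 0.078;python3 sauc.py w12 190 60 300 172;python3 go.py 0.521 -0.0585 0.185 -43.4
```

```text
n 492 box [235 166  40  40] enc [456.8 261.2] 17.8 fit [457.1 261.6] ztop 70.7 rgb [124.  88.  47.]
mat z -0.0004 top 0.0104
c [494.5 301.8] (107.96456909179688, 77.7643814086914) yaw 46.8 large [519.2 328.1] small [467.1 272.7]
large well floor pts 3437 [510.1 318.2   7.6]
small well floor pts 1330 [477.6 283.3   8.2]
pos [0.4558 0.2605 0.1824] ey -43.43 tilt [ 0.01 -0.02] F [ 0.3 -0.1  0.4] open 0.0855 0.0 t 23.5333
units [-0.467   0.6666 -0.0061] rows 7.84 per row [-0.0584  0.0833 -0.0008]
turn z units -0.0003 rows -0.004376729498753028
```

```bash
python3 -c "
from h import *
z=np.load('w12.npz');K,T=z['K'],z['T'];W=cloud(z['d'],K,T)
m=((W[...,2]>0.0058)&(W[...,2]<0.0102)).astype(np.uint8)
m=cv2.morphologyEx(m,2,np.ones((3,3)))
N,L,S,c=cv2.connectedComponentsWithStats(m)
for i in range(1,N):
  if S[i,4]>300:
    P=W[L==i]*1000;print(S[i],P.mean(0).round(1),cv2.minEnclosingCircle(P[:,:2].astype(np.float32)))
m=((W[...,2]>0.0055)&(W[...,2]<0.016)).astype(np.uint8);q=cv2.connectedComponentsWithStats(m);print(q[2][q[2][:,4]>1000])"
```

```text
[ 223   64   63   66 3098] [508.7 316.3   7.4] ((508.50592041015625, 316.5611877441406), 31.546415328979492)
[233 152  44  27 381] [463.4 268.7   7.4] ((456.5057373046875, 260.99639892578125), 22.995468139648438)
[[     0      0    512    384 185464]
 [   213     55     82    150  10025]]
```

>>> servo_tool:
  steps:
    - [[0,0,0,-0.058,0.083,0,0],[0,0,0,-0.058,0.083,0,0],[0,0,0,-0.058,0.083,0,0],[0,0,0,-0.058,0.083,0,0],[0,0,0,-0.058,0.083,0,0]]

```text
time_s: 23.95
eef_pos: [0.4956, 0.0603, 0.1809]
ee_rot: [0.918, 0.396, -0.002, -0.0]
force: [0.9, 0.4, -0.5]
opening: 0.0855
finger_force: 0.0
```

>>> servo_tool:
  steps:
    - [[0,0,0,-0.058,0.083,0,0],[0,0,0,-0.058,0.083,0,0],[0,0,0,-0.058,0.083,0,0],[0,0,0,0,0,0,0],[0,0,0,0,0,0,0]]

```text
time_s: 24.37
eef_pos: [0.5202, -0.0595, 0.1807]
ee_rot: [0.92, 0.393, -0.002, -0.001]
force: [0.5, 1.1, 0.1]
opening: 0.0855
finger_force: 0.0
```

```bash
python3 look.py w13; python3 rim.py w13 0.049 0.06;python3 go.py 0.521 -0.0585 0.09 -43.4
```

```text
n 947 box [222 147  67  66] enc [520.9 -58.5] 30.8 fit [521.3 -58.3] ztop 54.7 rgb [125.  90.  48.]
n 107 box [315 339  23  11] enc [ 450.1 -244.1] 12.7 fit [ 441.8 -248.8] ztop 58.4 rgb [105.  94.  78.]
pos [ 0.5202 -0.057   0.181 ] ey -43.53 tilt [-0.18  0.04] F [-0.6  0.5 -0.4] open 0.0854 0.0 t 24.4167
units [-0.001   0.0045  0.2275] rows 2.19 per row [-0.0003  0.0015  0.0758]
turn z units -0.0014 rows -0.01789658699087604
```

The brown tall cup sits at (456.9,261.3) in the small well, whose centre is (456.5,261.0). The large well is at (508.6,316.4). Now the brown drinking cup.

>>> servo_tool:
  steps:
    - [[0,0,0,0,0.0035,0.076,0],[0,0,0,0,0,0.076,0],[0,0,0,0,0,0.076,0],[0,0,0,0,0,0,0],[0,0,0,0,0,0,0]]

```text
time_s: 24.83
eef_pos: [0.5206, -0.0555, 0.0901]
ee_rot: [0.918, 0.397, -0.002, -0.001]
force: [0.4, 0.5, 0.1]
opening: 0.0855
finger_force: 0.0
```

>>> servo_tool:
  steps:
    - [[0,0,0,0,0,0,0],[0,0,0,0,0,0,0],[0,0,0,0,0,0,0]]

```text
time_s: 25.08
eef_pos: [0.5236, -0.0572, 0.0932]
ee_rot: [0.918, 0.396, 0.001, 0.001]
force: [0.3, -0.1, 0.8]
opening: 0.0857
finger_force: 0.0
```

```bash
python3 go.py 0.521 -0.0585 0.025 -43.4
```

```text
pos [ 0.5236 -0.0572  0.0932] ey -43.39 tilt [ 0.18 -0.02] F [ 0.3 -0.1  0.8] open 0.0857 0.0 t 25.0833
units [-0.0072 -0.0028  0.1706] rows 1.65 per row [-0.0036 -0.0014  0.0853]
turn z units 0.0001 rows 0.0012111216557286753
```

>>> servo_tool:
  steps:
    - [[0,0,0,-0.007,-0.0028,0.045,0],[0,0,0,0,0,0.045,0],[0,0,0,0,0,0.045,0],[0,0,0,0,0,0.035,0],[0,0,0,0,0,0,0]]

```text
time_s: 25.5
eef_pos: [0.5186, -0.0588, 0.0223]
ee_rot: [0.919, 0.395, -0.001, -0.0]
force: [-0.1, 0.3, 1.0]
opening: 0.0854
finger_force: 0.0
```

>>> servo_tool:
  steps:
    - [[0,0,0,0,0,0,0.15],[0,0,0,0,0,0,0.2],[0,0,0,0,0,0,0.3],[0,0,0,0,0,0,0.4],[0,0,0,0,0,0,0.5]]

```text
time_s: 25.92
eef_pos: [0.5208, -0.0588, 0.0252]
ee_rot: [0.919, 0.395, 0.001, 0.001]
force: [-1.2, -0.3, 4.8]
opening: 0.0595
finger_force: 25.9
```

>>> servo_tool:
  steps:
    - [[0,0,0,0,0,0,0.5],[0,0,0,0,0,0,0.5]]

```text
time_s: 26.08
eef_pos: [0.5208, -0.0588, 0.0252]
ee_rot: [0.919, 0.395, 0.001, 0.001]
force: [-0.6, 0.6, 5.1]
opening: 0.0595
finger_force: 25.9
```

>>> servo_tool:
  steps:
    - [[0,0,0,0,0,-0.02,0.5],[0,0,0,0,0,-0.06,0.5],[0,0,0,0,0,-0.09,0.5],[0,0,0,0,0,-0.09,0.5],[0,0,0,0,0,-0.06,0.5]]

```text
time_s: 26.5
eef_pos: [0.5207, -0.0586, 0.1556]
ee_rot: [0.918, 0.395, 0.002, 0.001]
force: [0.3, 0.1, -0.2]
opening: 0.06
finger_force: 27.5
```

>>> servo_tool:
  steps:
    - [[0,0,0,0,0,-0.03,0.5],[0,0,0,0,0,0,0.5],[0,0,0,0,0,0,0.5]]

```text
time_s: 26.75
eef_pos: [0.5194, -0.059, 0.1635]
ee_rot: [0.919, 0.395, 0.0, 0.0]
force: [0.4, 0.4, -1.4]
opening: 0.0595
finger_force: 27.5
```

```bash
python3 look.py w14;python3 go.py 0.5086 0.3164 0.16 -43.4
```

```text
pos [ 0.5186 -0.0589  0.1624] ey -43.43 tilt [-0.1  -0.01] F [-0.2  0.4 -1.3] open 0.0597 27.5 t 26.8
units [ 0.6643 -0.6633  0.0059] rows 9.05 per row [ 0.0664 -0.0663  0.0006]
turn z units -0.0003 rows -0.004059446045759258
```

View pics/w14.png

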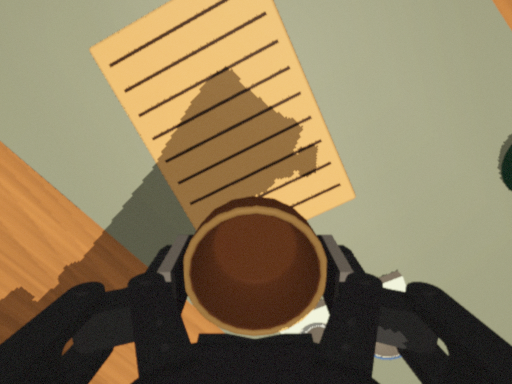

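The brown cup is held level, with its rim centred at (256,270). I'll carry it to the large well.

>>> servo_tool:
  steps:
    - [[0,0,0,0.04,-0.04,0,0.5],[0,0,0,0.07,-0.07,0,0.5],[0,0,0,0.07,-0.07,0,0.5],[0,0,0,0.07,-0.07,0,0.5],[0,0,0,0.07,-0.07,0,0.5]]

```text
time_s: 27.22
eef_pos: [0.5129, 0.1234, 0.1612]
ee_rot: [0.919, 0.395, -0.002, -0.0]
force: [1.5, 0.5, -0.8]
opening: 0.0593
finger_force: 27.5
```

>>> servo_tool:
  steps:
    - [[0,0,0,0.07,-0.07,0,0.5],[0,0,0,0.07,-0.07,0,0.5],[0,0,0,0.07,-0.07,0,0.5],[0,0,0,0.07,-0.07,0,0.5],[0,0,0,0.064,-0.063,0,0.5]]

```text
time_s: 27.63
eef_pos: [0.5077, 0.3183, 0.1609]
ee_rot: [0.918, 0.396, -0.002, 0.0]
force: [1.2, -0.2, -0.9]
opening: 0.0597
finger_force: 27.5
```

>>> servo_tool:
  steps:
    - [[0,0,0,0,0,0,0.5],[0,0,0,0,0,0.06,0.5],[0,0,0,0,0,0.08,0.5],[0,0,0,0,0,0.08,0.5],[0,0,0,0,0,0.04,0.5]]

```text
time_s: 28.05
eef_pos: [0.5063, 0.3139, 0.0536]
ee_rot: [0.918, 0.396, -0.004, 0.001]
force: [-0.1, -0.6, -0.4]
opening: 0.0593
finger_force: 27.5
```

>>> servo_tool:
  steps:
    - [[0,0,0,0,0,0,0.5],[0,0,0,0,0,0,0.5],[0,0,0,0,0,0,0.5]]

```text
time_s: 28.3
eef_pos: [0.5096, 0.3167, 0.0597]
ee_rot: [0.918, 0.396, -0.0, -0.0]
force: [0.9, -0.6, -0.1]
opening: 0.0594
finger_force: 27.5
```

```bash
python3 look.py w15; python3 go.py 0.5086 0.3164 0.017 -43.4
python3 - <<'E'
from h import *
z=np.load('w15.npz');p=z['p'];hsv=cv2.cvtColor(p,cv2.COLOR_RGB2HSV)
# ochre rim mask inside the jaw area
m=((hsv[...,0]>10)&(hsv[...,0]<25)&(hsv[...,1]>90)&(hsv[...,2]>110)).astype(np.uint8);m[:190]=0;m[345:]=0;m[:,:170]=0;m[:,342:]=0
N,L,S,c=cv2.connectedComponentsWithStats(m);i=1+S[1:,4].argmax();print(S[i])
x,y,w,h=S[i,:4];zr=get_obs()["eef_pos"][2]-0.0252+0.054
P=plane([[x,y+h/2],[x+w-1,y+h/2],[x+w/2,y],[x+w/2,y+h-1]],zr,z['K'],z['T']);print(P.round(4),P[2:].mean(0).round(4))
E
```

```text
pos [0.5101 0.317  0.0604] ey -43.42 tilt [0.06 0.06] F [ 0.3  0.  -0.7] open 0.0595 27.6 t 28.35
units [-0.0038 -0.0016  0.1085] rows 1.05 per row [-0.0019 -0.0008  0.0543]
turn z units -0.0002 rows -0.002155351568449459
[ 184  206  143  131 3139]
[[0.4902 0.3387 0.0892]
 [0.5329 0.2983 0.0892]
 [0.5313 0.3391 0.0892]
 [0.4896 0.2949 0.0892]] [0.5105 0.317  0.0892]
```

>>> servo_tool:
  steps:
    - [[0,0,0,-0.0035,-0.001,0.035,0.5],[0,0,0,0,0,0.03,0.5],[0,0,0,0,0,0.025,0.5],[0,0,0,0,0,0,0.5],[0,0,0,0,0,0,0.5]]

```text
time_s: 28.77
eef_pos: [0.508, 0.3155, 0.0232]
ee_rot: [0.918, 0.395, -0.0, 0.0]
force: [-0.4, 0.5, -0.8]
opening: 0.0595
finger_force: 27.5
```

```bash
python3 go.py 0.5086 0.3164 0.0142 -43.4
```

```text
pos [0.508  0.3155 0.0232] ey -43.42 tilt [-0.05 -0.03] F [-0.4  0.5 -0.8] open 0.0595 27.5 t 28.7667
units [ 0.0027 -0.0004  0.0224] rows 0.22 per row [ 0.0027 -0.0004  0.0224]
turn z units -0.0002 rows -0.00211438558733096
```

>>> servo_tool:
  steps:
    - [[0,0,0,0,0,0.011,0.5],[0,0,0,0,0,0.007,0.5],[0,0,0,0,0,0.003,0.5],[0,0,0,0,0,0,0.5],[0,0,0,0,0,0,0.5]]

```text
time_s: 29.18
eef_pos: [0.5083, 0.3158, 0.0152]
ee_rot: [0.919, 0.395, 0.0, -0.0]
force: [-0.3, -0.3, -0.7]
opening: 0.0595
finger_force: 27.6
```

>>> servo_tool:
  steps:
    - [[0,0,0,0,0,0.0025,0.5],[0,0,0,0,0,0,0.5],[0,0,0,0,0,0,0.5]]

```text
time_s: 29.43
eef_pos: [0.5083, 0.3157, 0.0142]
ee_rot: [0.919, 0.395, 0.0, 0.0]
force: [-0.2, -0.9, -0.5]
opening: 0.0593
finger_force: 27.6
```

>>> servo_tool:
  steps:
    - [[0,0,0,0,0,0.0025,0.5],[0,0,0,0,0,0,0.5],[0,0,0,0,0,0,0.5]]

```text
time_s: 29.68
eef_pos: [0.5084, 0.3158, 0.0133]
ee_rot: [0.919, 0.395, 0.0, 0.0]
force: [-0.4, -0.3, 1.9]
opening: 0.0594
finger_force: 27.7
```

>>> servo_tool:
  steps:
    - [[0,0,0,0,0,0.0015,0.5],[0,0,0,0,0,0,0.5],[0,0,0,0,0,0,0.5]]

```text
time_s: 29.93
eef_pos: [0.5084, 0.3158, 0.0133]
ee_rot: [0.919, 0.395, 0.0, 0.0]
force: [-2.0, -1.5, 7.1]
opening: 0.0596
finger_force: 28.1
```

Contact. I'll release, lift off and check.

>>> servo_tool:
  steps:
    - [[0,0,0,0,0,0,0.5],[0,0,0,0,0,0,0.25],[0,0,0,0,0,0,0.15],[0,0,0,0,0,0,0],[0,0,0,0,0,0,0]]

```text
time_s: 30.35
eef_pos: [0.5082, 0.3157, 0.0123]
ee_rot: [0.919, 0.395, -0.0, -0.0]
force: [-0.3, -0.7, -0.1]
opening: 0.0851
finger_force: 0.0
```

>>> servo_tool:
  steps:
    - [[0,0,0,0,0,0,0],[0,0,0,0,0,0,0],[0,0,0,0,0,-0.04,0],[0,0,0,0,0,-0.07,0],[0,0,0,0,0,-0.09,0]]

```text
time_s: 30.77
eef_pos: [0.5066, 0.3145, 0.0911]
ee_rot: [0.918, 0.396, -0.003, 0.0]
force: [0.2, -0.1, -0.5]
opening: 0.0856
finger_force: 0.0
```

>>> servo_tool:
  steps:
    - [[0,0,0,0,0,-0.09,0],[0,0,0,0,0,-0.09,0],[0,0,0,0,0,-0.08,0],[0,0,0,0,0,0,0],[0,0,0,0,0,0,0]]

```text
time_s: 31.18
eef_pos: [0.5093, 0.3165, 0.1988]
ee_rot: [0.919, 0.395, 0.002, -0.0]
force: [0.2, -0.4, -1.8]
opening: 0.0853
finger_force: 0.0
```

```bash
python3 look.py w16; python3 rim.py w16 0.066 0.078;echo;python3 rim.py w16 0.038 0.048; python3 go.py; python3 -c "
from h import *
p,d=capture('side');cv2.imwrite('pics/sideF.png',p[...,::-1])"
```

```text
n 381 box [237 241  36  33] enc [457.  261.3] 17.8 fit [457.3 261.9] ztop 70.7 rgb [118.  84.  45.]

n 755 box [224 146  61  60] enc [508.5 316.1] 30.9 fit [508.7 316.5] ztop 42.8 rgb [119.  84.  45.]
n 102 box [240 230  30  13] enc [461.4 266.1] 15.5 fit [456.7 261.3] ztop 47.3 rgb [59. 31. 16.]
n 116 box [242 250  25  11] enc [453.2 257.9] 12.9 fit [456.5 261.1] ztop 47.4 rgb [62. 33. 16.]
pos [0.5084 0.3156 0.1968] ey -43.43 tilt [0.06 0.01] F [-0.7  0.3  0.3] open 0.0851 0.0 t 31.2333
```

View pics/sideF.png

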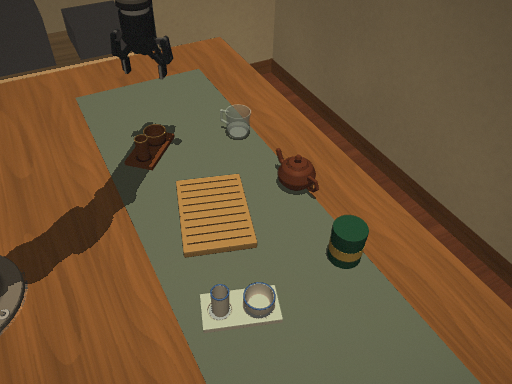

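The side view shows all four cups standing in their own wells: white at (220,300) and (259,298), brown at (141,148) and (155,135). The bystanders haven't moved and the arm is clear, so I'll hand in.

```bash
python3 -c "
from cell import *
print(finish_job())"
```

```text
the job is handed in; nothing more can be done
None
```

All four cups stand upright in their own wells on the saucers of their own colours, each measured within about 2 mm of centre; the teapot, tin and pitcher were left alone, and the job was handed in at about 31 s, with no verdict shown.

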